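# Clip the thermometer on the pan and hold the frying basket ready above it

### The job

Get the pan on the hob ready for frying: clip the grey sprung thermometer clip upright onto the pan's rim, near the middle of the long side facing the robot, and let go of it. Then take the wire basket by its handle, carry it over the plate rack without knocking it, and stop with the basket hovering just above the pan's rim (a finger's breadth or two): level, centred, its long side along the pan's, and touching neither pan nor clip. Finish while still holding it there; the clip stays on, and the pan, rack, mug and bowl stay where they are.

Things in the scene. Friction and masses are not known exactly. Their poses are not given: they have to be found in the camera images.
- clip_pivot (a point): Mid-width of the hinge of the grey plastic thermometer clip (55 g): a wide clothes-peg, 30 mm along the hinge, a small black disc at each hinge end. It starts standing on its jaw tips, tails up, 70 mm tall, this point 34 mm above the tips. Axes: y along the hinge, z up; same either way round. Clip it on with this point 14 to 18 mm above the rim; it then reaches 20 mm to each side of the wall.
- clip_tails (a point): Grasp point between the clip's two tails, 20 mm above the hinge. The tails rise 37 mm above the hinge, splayed to about 40 mm across at their tops. Pinch them from above, across the hinge (along x), with 30 to 50 N: they come parallel, about 25 mm across, and the jaws below open to about 17 mm at the tips. Letting go shuts the jaws.
- clip_jaw (a joint): Angle between the clip's legs, rad: 0 shut (as it starts), about 0.14 biting the pan's 5 mm wall (jaws parallel), 0.54 fully squeezed open. The spring needs about 10 N on the tails. Each leg takes half of the swing and the clip's listed axes go with one leg: fully pinched they lean 0.27 rad though the clip is upright.
- pan_near_rim (a point): Middle of the top edge of the pan's long wall that faces the robot: where the clip goes. The wall is 5 mm thick, plain and upright, and this point is at mid-thickness. Axes are the pan's: x into the pan, y along this wall, z up.
- pan_mouth (a point): Centre of the open mouth, at rim height, of the oblong aluminium roasting pan: 200 mm (its x) by 260 mm (its y) outside, walls 5 mm, 65 mm deep, a wire loop handle at each short end reaching 35 mm out. It stands loose (1.6 kg) on a flat black hob 280 x 300 x 45 mm, so the rim is about 111 mm above the worktop.
- basket_grip (a point): Middle of the basket's handle: a black straight bar 14 mm wide, 14 mm high and 156 mm long, along the basket's y, arched above it on two sloping end wires; pinch it from above across x. Top of the bar is 110 mm and its centre 103 mm above the basket's underside, with 51 mm clear under the bar down to the basket's rim level.
- basket_bottom (a point): Centre of the underside of the wire frying basket, 110 mm (its x) by 190 mm (its y), walls 45 mm high, about 0.4 kg; starts standing on the worktop. Either way round will do.
- rack_top (a point): Top centre of the white rack with five small upright plates, which stands between basket and pan: 280 mm long (its x) by 120 mm wide (its y), and 138 mm high, this point at its highest level. Leave it alone, carry the basket over it.
- mug_rim (a point): Centre of the rim of a white mug, 76 mm across, 85 mm high; bystander.
- bowl_rim (a point): Centre of the rim of a white bowl, 104 mm across, 50 mm high; bystander.
Not all that is in view belongs to the job. What is meant by the part that bears clip_pivot is not yellow, and is the smaller of those in its own colour. What is shaped like the part that bears basket_grip but orange is not meant.

How it is judged (in metres and radians):
On the way, in this order (a step that is already met when the one before it is completed fails the run):
1. the clip sits upright on the middle part of the pan's near long wall, jaws biting the wall, and is let go (x of clip_pivot in the frame of pan_near_rim between -0.008 and 0.008 m and y of clip_pivot in the frame of pan_near_rim between -0.05 and 0.05 m and z of clip_pivot in the frame of pan_near_rim between 0.002 and 0.028 m and value of joint clip_jaw between 0.06 and 0.28 rad and angle between the y axis of clip_pivot and the y axis of pan_near_rim, either way round below 0.35 rad and contact force between the fingers and clip below 0.05 N), for 0.3 s.
2. the basket passes above the plate rack, its underside higher than the plates (y of basket_bottom in the frame of rack_top between -0.05 and 0.05 m and x of basket_bottom in the frame of rack_top between -0.2 and 0.16 m and z of basket_bottom in the frame of rack_top above 0.002 m), for 0.05 s.
At the end, for the whole second after the job is handed in: Basket held, still and level, its underside 3 to 50 mm above the rim, centred within 15 mm, parallel within 0.14 rad, touching neither pan, clip, hob nor rack; clip let go, its hinge within 8 mm of the near long wall, 50 mm of its middle, 2 to 28 mm above the rim (all of step 1 and horizontal distance between basket_bottom and pan_mouth below 0.015 m and angle between the y axis of basket_bottom and the y axis of pan_mouth, either way round below 0.14 rad and z of basket_bottom in the frame of pan_mouth between 0.003 and 0.05 m and angle between basket_bottom's own z axis and vertical below 0.14 rad and linear speed of basket below 0.03 m/s and contact force between the fingers and basket above 1 N and contact force between basket and pan below 0.05 N and contact force between basket and clip below 0.05 N and contact force between basket and hob below 0.05 N and contact force between basket and rack below 0.05 N); the arm keeps its last pose, push and grip.
It fails at once if the pan is shifted by more than 20 mm or tipped (distance of pan_mouth from where it was at the start of the episode above 0.02 m or angle between pan_mouth's own z axis and vertical above 0.3 rad).
It fails at once if the plate rack is shifted by more than 20 mm or tipped (distance of rack_top from where it was at the start of the episode above 0.02 m or angle between rack_top's own z axis and vertical above 0.3 rad).
It fails at once if the mug or bowl is shifted by more than 20 mm or tipped (distance of any of mug_rim, bowl_rim from where it was at the start of the episode above 0.02 m or angle between any of mug_rim, bowl_rim's own z axis and vertical above 0.3 rad).
It fails at once if the basket knocks against the plate rack (contact force between basket and rack above 2 N).
It also fails if it takes over 61 s, if anything falls off the work surface, if the arm or the gripper's body presses on something with over 40 N, if the wrist force passes 120 N, or if a joint passes its speed limit or range.

### The arm

A 6-joint arm with a two-finger parallel gripper is mounted at the origin on the work surface. World frame = base frame: x ahead of the robot, y to its left, z up, the work surface at z = 0. Lengths are in mm, angles in rad, forces in N, time in s.
With the tool pointing down it reaches from about 400 to 925 mm from the base axis. Payload 12.5 kg.
Tool frame: the origin (TCP) lies where the fingers leave the gripper's body, on its centre line; the fingertips stand 78 mm ahead of it and the grasp point (between the pads) lies 59 mm ahead of it (robot.tips_ahead is the distance from the TCP to the fingertips, in mm); z points along the fingers, y is the line along which they close (so a half turn about z gives the same grasp; the last joint's range is limited). The gripper opens to 95 mm and grips with 3 to 60 N. Pads are 20 mm wide; open, the fingers measure 119 mm over their backs; the gripper's body (75 mm by 180 mm) begins 59 mm behind the grasp point.
Start: joints at [-1.404, 0.491, 1.559, -0, 1.092, -0.106], TCP at [168.414, -601.892, 292.261] pointing down, gripper open.
Joint ranges: [-3.1, 3.1], [-0.84, 2.19], [0.05, 2.79], [-1.13, 4.28], [0.06, 2.93], [-2.69, 2.69]. Speed limits (rad/s): [2.22, 2.22, 2.79, 3.14, 3.14, 3.14].

### API

Orientations are given as [roll, pitch, yaw] about the fixed x, y, z axes, in that order (R = Rz(yaw) Ry(pitch) Rx(roll)).
In Python, from rig import robot, viewer gives the robot as it stands.
- The arm moves only by the tool play_rows, never from a script. Its argument "deltas" is a list that holds one entry, the list of rows, each a list of 7 numbers: the shift along the tool's x, y, z in m, then the turn, a rotation vector about the tool's x, y, z in degrees, then the finger opening in m, from 0 to 0.0951. A call has 1 to 5 rows; each row shifts and turns the commanded pose from where the row before left it, along the tool's axes as they then stand; what a row does not reach is not made up. A row lasts 1/10 s, in which the tool goes at most 50 mm and 8.59 degrees, less where a joint would pass 70% of its speed; a pose out of reach is approached as far as the arm can. A call is refused whole if a number of a shift passes 0.05 or a number of a turn 8.59, either way. A call with a gripper value outside its range is refused whole. The fingers move at their own pace and stop on an object; "squeeze" is the grip in N (left out, the last holds). Time passes only in rows, so rows that do not move let the fingers close. It gives the time, the measured TCP pose, the force, the opening and the grip force at its end, in the units of the state.
- robot.state(): the state, without advancing time (a new reading comes with each control period).
- viewer.capture(name): name is "scene" or "side" or "wrist"; returns the picture (400x640x3 uint8, red, green, blue); there is no depth.
- viewer.calibration(name): a dict with "vfov" (degrees; the focal length in pixels is half the picture's height over the tangent of half this angle, whatever the lens; pixels are square), "cx", "cy" (the principal point, pixels), "rvec" (rotation vector, rad) and "tvec" (3), from world to camera coordinates, as OpenCV has them. Camera axes: x right, y down, z forward; pixel columns grow to the right and rows downward; lengths in mm; the calibration is good to about 2 mm. A picture is of the moment at which its call begins: read the wrist's pose just before it. calibration takes no time and is no camera call; for the wrist camera it gives the pose at the moment of the call.
- robot.hand_in(): hands the job in; it is judged then, once.
The state is a dict: "time": time; "joint_positions": joint angles; "dq": joint speeds; "tau": joint torques, N m; "tcp_pos": TCP position; "tool_rot": TCP orientation; "wrist_force": force on the tool from outside, world axes, zero at the start; "ft_torque": the same for the moment, N m; "grip_width": finger opening in mm; "grasp_force": force on a finger pad.
Only numpy, scipy, OpenCV 4.12 (cv2) and the standard library are available. Lean on these libraries where they do the work, as an engineer would, in place of code of your own. Each camera call takes 0.05 s, during which the arm holds its last target. There are 200 camera calls.

## Working session

There is one attempt and no reset: what is moved stays moved. The work goes in short steps, Python scripts to look and compute and a tool call to move; the robot and the scene stay as the last step left them, time stands still between calls to the robot, and variables do not carry over. Pictures are saved under pics/ and viewed, at most 10 in all, crops included, and the job is handed in when it is done.

Besides the shell and the picture viewer there is one more tool, called as name(argument=value, ...), one argument or row to a line, values as JSON. play_rows: Moves the arm, as the interface text tells. Its arguments: {"type":"object","properties":{"deltas":{"type":"array","items":{"type":"array","items":{"type":"array","items":{"type":"number"}}}},"squeeze":{"type":"number"}},"required":["deltas"]}

```bash
mkdir -p pics; ls; cat > h.py <<'E'
import numpy as np, cv2
from rig import robot, viewer
def cal(n):
    c=viewer.calibration(n); f=200/np.tan(np.radians(c["vfov"])/2)
    K=np.array([[f,0,c["cx"]],[0,f,c["cy"]],[0,0,1]])
    R=cv2.Rodrigues(np.array(c["rvec"],float))[0]; t=np.array(c["tvec"],float).ravel()
    return K,R,t
def ray(C,u,v):
    K,R,t=C; return -R.T@t, R.T@np.linalg.solve(K,[u,v,1.])
def onz(C,u,v,z):
    o,d=ray(C,u,v); return o+d*(z-o[2])/d[2]
def two(C1,p1,C2,p2):
    o1,d1=ray(C1,*p1);o2,d2=ray(C2,*p2)
    s=np.linalg.lstsq(np.c_[d1,-d2],o2-o1,rcond=None)[0]
    a,b=o1+d1*s[0],o2+d2*s[1]; return (a+b)/2,np.linalg.norm(a-b)
def proj(C,P):
    K,R,t=C; q=K@(R@np.array(P,float)+t); return q[:2]/q[2]
E
python3 - <<'E'
from h import *
for n in("scene","side","wrist"):
    C=cal(n); im=viewer.capture(n); cv2.imwrite(f"pics/{n}0.png",im[...,::-1]); print(n,-C[1].T@C[2],C[0][0,0],{k:v for k,v in viewer.calibration(n).items()})
a=cv2.imread("pics/scene0.png");b=cv2.imread("pics/side0.png")
cv2.imwrite("pics/both.png",cv2.resize(np.vstack([a,b]),(480,600)))
print(robot.state())
E
```

```text
pics
scene [1318.49421253 -399.6972113   832.78382379] 384.92287486674144 {'vfov': 54.911387794402074, 'cx': 316.99436158734545, 'cy': 199.0414661313425, 'rvec': array([ 1.89101543,  1.37727515, -0.65119997]), 'tvec': array([ -30.54993607, -221.08136478, 1594.33480735])}
side [ -28.02962215  482.83193687 1060.53416289] 476.93351629145883 {'vfov': 45.501058151204404, 'cx': 318.65418167244906, 'cy': 193.43025959336, 'rvec': array([ 0.85625253, -2.61568027,  0.94798074]), 'tvec': array([ 282.66092107,  371.91703066, 1067.90710066])}
wrist [ 237.14274364 -583.05940567  383.9780388 ] 348.6011741092091 {'vfov': 59.687643062644796, 'cx': 310.0524560661766, 'cy': 198.33172861513998, 'rvec': array([-2.33354301,  1.76836276,  0.2304032 ]), 'tvec': array([-625.08484531,  -29.70918436,  389.99628921])}
{'time': 0.15, 'joint_positions': array([-1.40359919e+00,  4.91450700e-01,  1.55931012e+00, -2.55029273e-05,
        1.09169942e+00, -1.05571697e-01]), 'dq': array([-0.00043122, -0.00269853, -0.00357067, -0.00082052, -0.00067561,
       -0.00093778]), 'tau': array([ 2.22532261e-03, -6.12897491e+01, -2.58279687e+01,  6.92936126e-02,
        4.73281054e-02, -8.62071374e-05]), 'tcp_pos': array([ 168.39058183, -601.77412406,  291.77733531]), 'tool_rot': array([-3.14072751e+00, -6.89269705e-05,  2.72780572e-01]), 'wrist_force': array([ 0.2486939 , -0.31131111,  0.26868783]), 'ft_torque': array([ 0.05707352, -0.05278123, -0.03991049]), 'grasp_force': 0.0, 'grip_width': 95.5230087656144}
```

View pics/scene0.png

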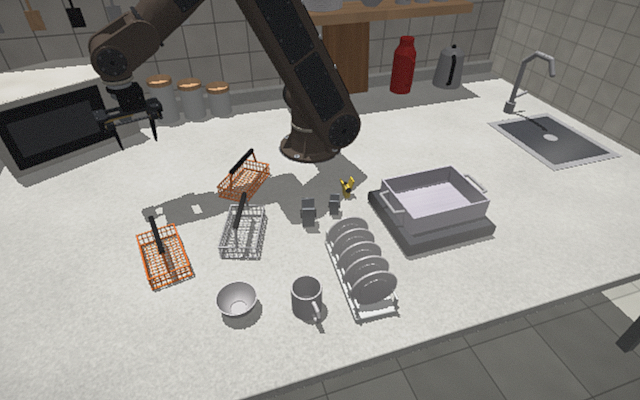

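View pics/side0.png

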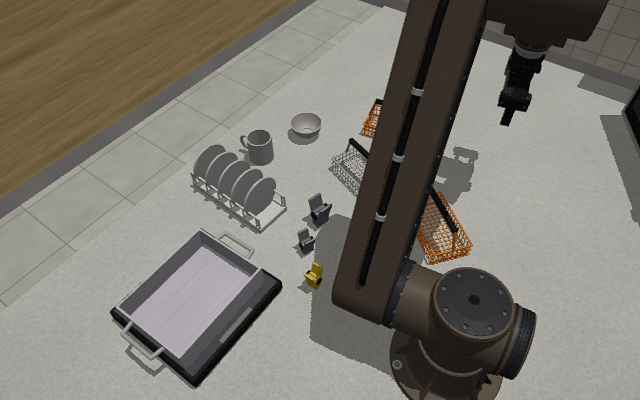

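The picture shows three clips. In scene/side pixels they are grey (308,212)/(319,209), grey (335,204)/(306,241) and yellow (347,187)/(314,275). The smaller grey one at (335,204) fits. There are two orange baskets at (163,258) and (243,180), and the metal basket at (243,230) is the one meant. I'll confirm both in an enlarged crop.

```bash
python3 - <<'E'
import cv2,numpy as np
a=cv2.imread("pics/scene0.png")[160:270,210:370];b=cv2.imread("pics/side0.png")[120:300,230:380]
a=cv2.resize(a,(800,550),interpolation=cv2.INTER_CUBIC)[:, :];
b=cv2.resize(b,(450,540),interpolation=cv2.INTER_CUBIC)
a=cv2.resize(a,(800*5//10,275));
A=cv2.imread("pics/scene0.png")
c=cv2.resize(A[160:225,370:500],(400,200),interpolation=cv2.INTER_CUBIC)
o=np.zeros((540,800,3),np.uint8);o[:275,:350]=a[:,:350] if 0 else cv2.resize(cv2.imread("pics/scene0.png")[160:270,210:370],(350,275),interpolation=cv2.INTER_CUBIC)
o[275:475,:350]=c[:,:350];o[:,350:]=b
cv2.imwrite("pics/crop.png",o)
from h import *
S,D=cal("scene"),cal("side")
for n,p,q in (("small",(335,204),(306,241)),("big",(308,212),(319,209)),("yellow",(347,187),(314,275))):
    print(n,two(S,p,D,q))
# pan rim corners: scene guess/side guess
for n,p,q in (("A",(382,177),(270,268)),("B",(452,168),(168,378) ),("handle mid",(244,205),(0,0))):
    print(n,onz(S,*p,111), onz(D,*q,111))
print([onz(D,u,v,111) for u,v in ((201,230),(270,268),(183,361),(112,306))])
print([onz(S,u,v,111) for u,v in ((382,177),(455,167),(489,199),(404,217))])
print([onz(S,u,v,103) for u,v in ((235,224),(244,198))])
E
```

```text
small (array([430.19648482, -48.59536746,  39.95013632]), np.float64(3.7198882456300186))
big (array([ 458.15368271, -145.95097645,   53.88309916]), np.float64(0.13138579949181775))
yellow (array([354.52061422,  20.65786203,  38.59170944]), np.float64(7.640339508860492))
A [429.67443652 111.29832685 111.        ] [418.98176857  95.11967584 111.        ]
B [453.63668747 354.76991841 111.        ] [419.15962425 405.57388924 111.        ]
handle mid [ 434.66848711 -333.36988332  111.        ] [2119.33199882 -218.88254122  111.        ]
[array([626.64911736, 112.59407207, 111.        ]), array([418.98176857,  95.11967584, 111.        ]), array([420.38512347, 364.48347078, 111.        ]), array([636.89568485, 372.49627096, 111.        ])]
[array([429.67443652, 111.29832685, 111.        ]), array([451.57412733, 367.64265683, 111.        ]), array([628.88766565, 367.50219287, 111.        ]), array([624.00379313,  86.90763032, 111.        ])]
[array([ 499.29680586, -370.35808313,  103.        ]), array([ 392.12620815, -327.08967302,  103.        ])]
```

View pics/crop.png

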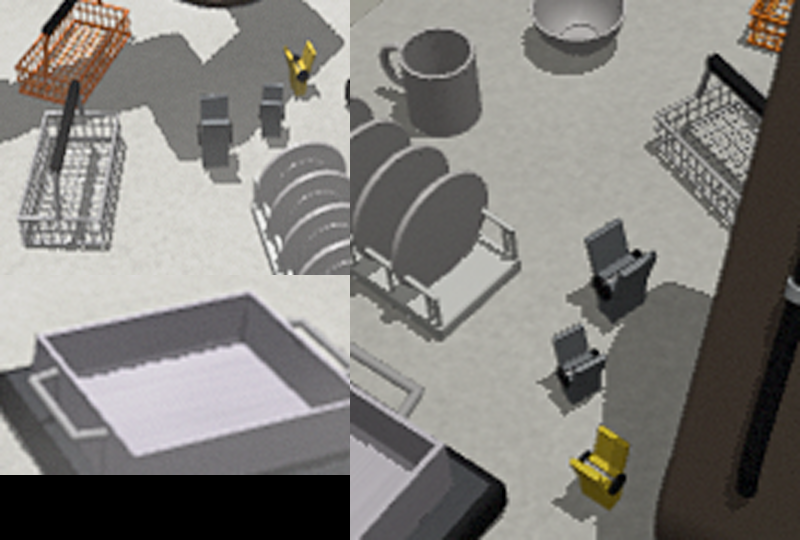

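```bash
cat >> h.py <<'E'
def plan(dst,yaw,n):
    """rows to a tool-down TCP position/yaw(deg)"""
    s=robot.state(); p=s["tcp_pos"]; R=rot(s["tool_rot"])
    y0=np.arctan2(R[1,0],R[0,0]); dy=(np.radians(yaw)-y0)/n; d=(np.array(dst)-p)/n
    print("from",p.round(1),"yaw",np.degrees(y0).round(2),"tilt",np.degrees(np.arccos(-R[2,2])).round(2),"turn/row",-np.degrees(dy).round(2))
    for i in range(n):
        a=y0+dy*i;c,q=np.cos(a),np.sin(a)
        print(np.round([c*d[0]+q*d[1],q*d[0]-c*d[1],-d[2]],1))
def rot(e):
    from scipy.spatial.transform import Rotation as Q
    return Q.from_euler("xyz",e).as_matrix()
E
python3 - <<'E'
from h import *
D=cal("side");S=cal("scene")
print(two(S,(335,204),D,(303,242)), onz(D,307.5,239.5,34))
a,b=onz(D,300.7,243.3,34),onz(D,315,236,34);print(a,b,np.degrees(np.arctan2(*(b-a)[1::-1])))
plan((400,-60,270),40,14)
E
```

```text
(array([432.9553585 , -45.48850342,  39.74397649]), np.float64(4.376871751129516)) [431.78903365 -59.48732076  34.        ]
[438.81295859 -39.68747578  34.        ] [422.62106719 -79.83543715  34.        ] -111.96448869226884
from [ 168.4 -601.8  291.8] yaw 15.63 tilt 0.05 turn/row -1.74
[ 26.4 -32.8   1.6]
[ 27.3 -32.    1.6]
[ 28.3 -31.1   1.6]
[ 29.2 -30.3   1.6]
[ 30.1 -29.4   1.6]
[ 31.  -28.4   1.6]
[ 31.9 -27.5   1.6]
[ 32.7 -26.5   1.6]
[ 33.5 -25.5   1.6]
[ 34.2 -24.5   1.6]
[ 35.  -23.4   1.6]
[ 35.7 -22.3   1.6]
[ 36.3 -21.3   1.6]
[ 37.  -20.1   1.6]
```

```bash
python3 - <<'E'
from h import *
K,R,t=cal("wrist"); print("cam axis",R[2],"cam x",R[0])
plan((410,-100,290),68,12)
E
```

```text
cam axis [-0.24572943 -0.0679885  -0.96695119] cam x [ 0.27031069 -0.96277263 -0.00099883]
from [ 168.4 -601.8  291.8] yaw 15.63 tilt 0.05 turn/row -4.36
[ 30.7 -34.8   0.1]
[ 33.2 -32.4   0.1]
[ 35.6 -29.8   0.1]
[ 37.8 -27.    0.1]
[ 39.7 -24.    0.1]
[ 41.4 -21.    0.1]
[ 42.9 -17.7   0.1]
[ 44.1 -14.4   0.1]
[ 45.1 -11.    0.1]
[45.8 -7.6  0.1]
[46.2 -4.1  0.1]
[46.4 -0.5  0.1]
```

play_rows(
  deltas=[
    [[0.031, -0.035, 0, 0, 0, -4.4, 0.095], [0.033, -0.032, 0, 0, 0, -4.4, 0.095], [0.036, -0.03, 0, 0, 0, -4.4, 0.095], [0.038, -0.027, 0, 0, 0, -4.4, 0.095], [0.04, -0.024, 0, 0, 0, -4.4, 0.095]],
  ],
)

```text
time: 0.65
tcp_pos: [270.2, -390.5, 292.1]
tool_rot: [-3.142, -0.0, 0.66]
wrist_force: [1.4, 0.1, 0.1]
grip_width: 95.1
grasp_force: 0.0
```

play_rows(
  deltas=[
    [[0.041, -0.021, 0, 0, 0, -4.4, 0.095], [0.043, -0.018, 0, 0, 0, -4.4, 0.095], [0.044, -0.014, 0, 0, 0, -4.4, 0.095], [0.045, -0.011, 0, 0, 0, -4.4, 0.095], [0.046, -0.008, 0, 0, 0, -4.4, 0.095]],
  ],
)

```text
time: 1.15
tcp_pos: [369.5, -181.0, 292.3]
tool_rot: [3.141, 0.0, 1.044]
wrist_force: [1.6, -0.1, -0.1]
grip_width: 95.2
grasp_force: 0.0
```

play_rows(
  deltas=[
    [[0.046, -0.004, 0, 0, 0, -4.4, 0.095], [0.046, 0, 0, 0, 0, -4.4, 0.095], [0, 0, 0, 0, 0, 0, 0.095], [0, 0, 0, 0, 0, 0, 0.095]],
  ],
)

```text
time: 1.55
tcp_pos: [409.2, -98.8, 292.1]
tool_rot: [-3.141, 0.0, 1.197]
wrist_force: [-0.8, -0.0, -0.3]
grip_width: 95.2
grasp_force: 0.0
```

```bash
python3 - <<'E'
from h import *
C=cal("wrist"); im=viewer.capture("wrist"); cv2.imwrite("pics/w1.png",im[...,::-1]); np.save("w1.npy",np.array(C,dtype=object),allow_pickle=True)
print(proj(C,(432,-50,37)),robot.state()["tcp_pos"],robot.state()["tool_rot"])
E
```

```text
Traceback (most recent call last):
ValueError: could not broadcast input array from shape (3,3) into shape (3,)
```

View pics/w1.png

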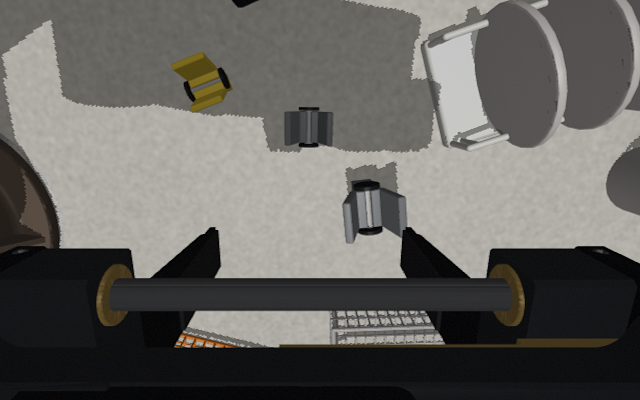

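The smaller grey clip's discs are at (309,109) and (309,145), with the tails to the left and right. Its hinge already runs along tool x. The big grey clip is at (370,210) and the yellow one at (205,82).

```bash
python3 - <<'E'
from h import *
C=cal("wrist")
a,b=onz(C,309,145,34),onz(C,309,109,34);m=(a+b)/2
print(a,b,np.linalg.norm(a-b),np.degrees(np.arctan2(*(b-a)[1::-1])))
print(onz(C,370,186,40),onz(C,370,234,40), onz(C,293,128,71)-onz(C,325,128,71))
m2=onz(C,309,127,34);print(m,m2)
y=np.degrees(np.arctan2(*(b-a)[1::-1]))
plan((m[0],m[1],292),y,4)
E
```

```text
[420.37191414 -68.01400266  34.        ] [433.1658053  -35.60301296  34.        ] 34.84473998063356 68.458902584247
[ 462.92840278 -128.4400654    40.        ] [ 446.10934326 -177.34153639   40.        ] [-26.28110738  10.35190404   0.        ]
[426.76885972 -51.80850781  34.        ] [426.85169827 -51.59865146  34.        ]
from [409.  -99.7 292.1] yaw 68.45 tilt 0.02 turn/row -0.0
[12.8 -0.3  0. ]
[12.8 -0.3  0. ]
[12.8 -0.3  0. ]
[12.8 -0.3  0. ]
```

play_rows(
  deltas=[
    [[0.026, -0.0005, 0.03, 0, 0, 0, 0.08], [0.025, -0.0005, 0.04, 0, 0, 0, 0.08], [0, 0, 0.045, 0, 0, 0, 0.08], [0, 0, 0.045, 0, 0, 0, 0.08], [0, 0, 0.019, 0, 0, 0, 0.08]],
  ],
)

```text
time: 2.1
tcp_pos: [425.6, -53.1, 110.3]
tool_rot: [-3.138, 0.001, 1.191]
wrist_force: [-0.2, -0.3, -0.1]
grip_width: 80.3
grasp_force: 0.0
```

play_rows(
  deltas=[
    [[0, 0, 0, 0, 0, 0, 0.08], [0, 0, 0, 0, 0, 0, 0.05], [0, 0, 0, 0, 0, 0, 0], [0, 0, 0, 0, 0, 0, 0], [0, 0, 0, 0, 0, 0, 0]],
  ],
  squeeze=40,
)

```text
time: 2.6
tcp_pos: [427.1, -52.1, 114.1]
tool_rot: [3.14, -0.0, 1.194]
wrist_force: [-0.0, 0.0, 0.4]
grip_width: 53.5
grasp_force: 0.0
```

play_rows(
  deltas=[
    [[0, 0, 0, 0, 0, 0, 0], [0, 0, 0, 0, 0, 0, 0], [0, 0, 0, 0, 0, 0, 0]],
  ],
)

```text
time: 2.9
tcp_pos: [426.4, -51.7, 113.9]
tool_rot: [-3.141, 0.0, 1.194]
wrist_force: [-16.1, 6.0, 35.6]
grip_width: 29.9
grasp_force: 40.1
```

```bash
python3 - <<'E'
from h import *
C=cal("wrist"); im=viewer.capture("wrist"); cv2.imwrite("pics/w2.png",im[...,::-1])
plan((427,-52,300),68.4,4)
E
```

```text
from [425.2 -51.3 113.8] yaw 68.44 tilt 0.23 turn/row 0.01
[ -0.    0.5 -46.5]
[ -0.    0.5 -46.5]
[ -0.    0.5 -46.5]
[ -0.    0.5 -46.5]
```

View pics/w2.png

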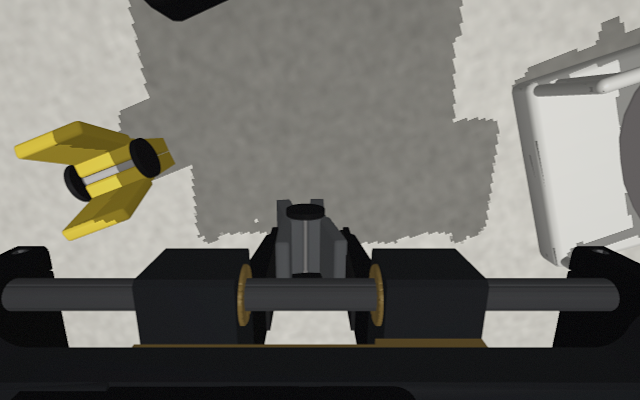

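play_rows(
  deltas=[
    [[0, 0, -0.02, 0, 0, 0, 0], [0, 0, -0.04, 0, 0, 0, 0], [0, 0, -0.045, 0, 0, 0, 0], [0, 0, -0.045, 0, 0, 0, 0], [0, 0, -0.03, 0, 0, 0, 0]],
  ],
)

```text
time: 3.45
tcp_pos: [426.8, -51.8, 296.2]
tool_rot: [3.139, -0.0, 1.195]
wrist_force: [0.5, -0.1, -1.1]
grip_width: 24.7
grasp_force: 40.0
```

play_rows(
  deltas=[
    [[0.037, -0.015, 0, 0, 0, -4.3, 0], [0.038, -0.012, 0, 0, 0, -4.3, 0], [0.039, -0.009, 0, 0, 0, -4.3, 0], [0.04, -0.006, 0, 0, 0, -4.3, 0], [0.04, -0.003, 0, 0, 0, -4.3, 0]],
  ],
)

```text
time: 3.95
tcp_pos: [426.0, 150.1, 293.4]
tool_rot: [3.141, 0.0, 1.573]
wrist_force: [1.2, 0.3, 0.5]
grip_width: 24.5
grasp_force: 40.0
```

play_rows(
  deltas=[
    [[0, 0, 0, 0, 0, 0, 0], [0, 0, 0, 0, 0, 0, 0], [0, 0, 0, 0, 0, 0, 0]],
  ],
)

```text
time: 4.25
tcp_pos: [426.4, 147.8, 293.2]
tool_rot: [-3.141, 0.0, 1.569]
wrist_force: [0.1, -0.6, -0.5]
grip_width: 24.8
grasp_force: 40.0
```

```bash
python3 - <<'E'
from h import *
C=cal("wrist"); im=viewer.capture("wrist"); cv2.imwrite("pics/w3.png",im[...,::-1])
s=viewer.capture("scene");cv2.imwrite("pics/s3.png",s[...,::-1]);d=viewer.capture("side");cv2.imwrite("pics/d3.png",d[...,::-1])
st=robot.state();p=st["tcp_pos"];print(p,st["tool_rot"],st["wrist_force"],st["grip_width"])
S,D=cal("scene"),cal("side")
q=p-[0,0,80];a=proj(S,q).astype(int);b=proj(D,q).astype(int);print(a,b)
def cr(i,c): return cv2.resize(i[max(c[1]-35,0):c[1]+45,max(c[0]-40,0):c[0]+40],(320,300),interpolation=cv2.INTER_CUBIC)
o=np.zeros((600,800,3),np.uint8);o[:300,:480]=cv2.resize(im,(480,300));o[300:,:320]=cr(s,a);o[300:,320:640]=cr(d,b)
cv2.imwrite("pics/c3.png",o[...,::-1])
E
```

```text
[426.58319423 147.52950467 293.2249417 ] [-3.14153451e+00  1.50798433e-04  1.56758121e+00] [ 0.3142511   0.26006455 -0.54753642] 24.325136922654547
[396 147] [246 258]
```

View pics/c3.png

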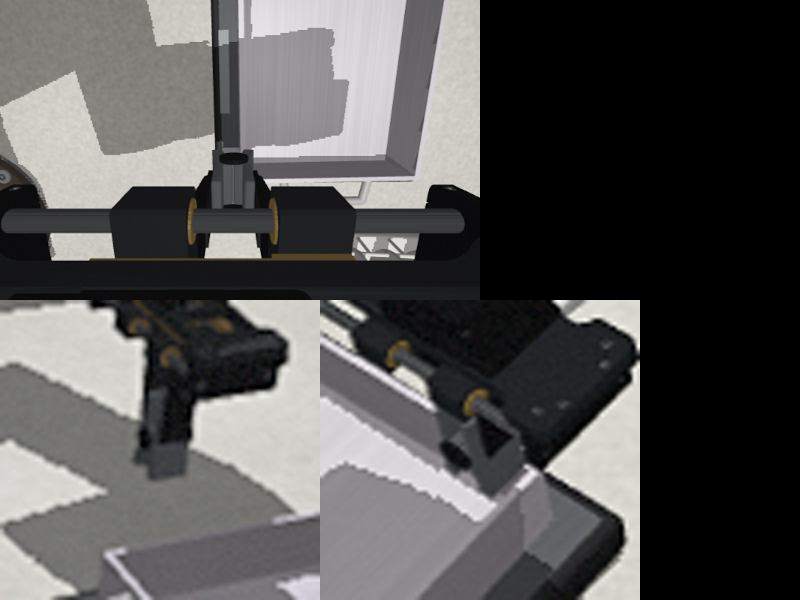

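```bash
python3 - <<'E'
from h import *
C=cal("wrist"); im=cv2.imread("pics/w3.png",0)
for v in (10,60,110,150,180): print(v,"u305..338",im[v,305:338:1].tolist())
for v in (100,200): print(v,"u530..600",im[v,530:600:2].tolist())
for u in (400,500): print(u,"v205..260",im[205:260,u].tolist())
for p in((320,60),(320,150),(552,239)): print(p,onz(C,*p,111))
E
```

```text
10 u305..338 [101, 102, 101, 99, 100, 103, 102, 101, 100, 100, 96, 93, 141, 204, 226, 223, 222, 223, 224, 212, 173, 146, 148, 144, 142, 145, 147, 147, 143, 194, 226, 221, 220]
60 u305..338 [69, 56, 58, 57, 57, 60, 60, 60, 59, 58, 58, 64, 74, 111, 144, 151, 149, 149, 149, 150, 150, 153, 154, 152, 148, 149, 150, 150, 152, 152, 150, 149, 149]
110 u305..338 [87, 63, 58, 57, 58, 59, 60, 60, 59, 60, 59, 58, 68, 79, 123, 153, 150, 150, 149, 150, 150, 152, 152, 151, 148, 148, 148, 149, 150, 151, 149, 148, 149]
150 u305..338 [89, 72, 56, 57, 58, 58, 59, 59, 59, 58, 57, 57, 56, 70, 102, 134, 148, 147, 147, 147, 147, 146, 146, 144, 143, 142, 141, 141, 143, 144, 143, 142, 144]
180 u305..338 [56, 55, 55, 56, 55, 56, 56, 56, 58, 56, 54, 55, 55, 62, 75, 121, 146, 145, 145, 145, 145, 143, 141, 140, 136, 136, 137, 137, 137, 138, 138, 138, 139]
100 u530..600 [103, 103, 102, 100, 101, 100, 103, 101, 101, 102, 102, 100, 102, 103, 102, 102, 103, 102, 102, 101, 103, 95, 88, 205, 210, 209, 209, 206, 206, 207, 204, 203, 202, 202, 201]
200 u530..600 [104, 103, 104, 102, 104, 104, 105, 104, 104, 105, 105, 103, 106, 102, 142, 213, 211, 210, 205, 204, 204, 202, 203, 204, 205, 203, 203, 201, 200, 201, 202, 200, 200, 199, 200]
400 v205..260 [219, 221, 217, 132, 138, 139, 138, 139, 139, 139, 136, 100, 90, 91, 90, 88, 89, 90, 90, 90, 90, 91, 90, 91, 91, 92, 91, 92, 92, 91, 90, 88, 121, 205, 221, 218, 218, 217, 213, 206, 207, 211, 209, 125, 13, 21, 22, 21, 21, 22, 24, 23, 21, 20, 21]
500 v205..260 [205, 185, 182, 128, 130, 131, 131, 133, 129, 91, 88, 88, 88, 87, 88, 88, 90, 89, 88, 89, 89, 90, 90, 88, 88, 89, 88, 88, 88, 85, 115, 194, 210, 208, 208, 206, 165, 121, 216, 213, 210, 207, 204, 205, 206, 206, 205, 204, 208, 211, 211, 208, 205, 201, 201]
(320, 60) [434.04104808 251.64570159 111.        ]
(320, 150) [434.3729442  185.45243797 111.        ]
(552, 239) [629.88849234 110.28439593 111.        ]
```

```bash
python3 - <<'E'
from h import *
C=cal("wrist")
near=[onz(C,u,v,111) for u,v in((321.2,10),(321.4,60),(322.3,110),(322.7,150),(323.2,180))]
far=[onz(C,u,v,111) for u,v in((575,100),(559,200))]
low=[onz(C,500,241,111),onz(C,500,234.7,111)]
print(*near,*far,*low,sep="\n")
c=np.polyfit([p[1] for p in near],[p[0] for p in near],1);print(c)
S,D=cal("scene"),cal("side")
for x,y in((432,110),(432,370),(632,110),(632,370)): print((x,y),proj(S,(x,y,111)),proj(D,(x,y,111)))
E
```

```text
[434.72895367 284.99822696 111.        ]
[435.07299231 251.64347792 111.        ]
[435.97584271 215.91423139 111.        ]
[436.49431026 185.44730188 111.        ]
[437.06421417 161.39891715 111.        ]
[627.60595769 222.82680236 111.        ]
[629.64599218 144.26046733 111.        ]
[586.36999933 108.60476013 111.        ]
[585.59546462 114.25174837 111.        ]
[-1.93881346e-02  4.40130334e+02]
(432, 110) [381.94568045 177.47725684] [261.49404998 269.64622455]
(432, 370) [452.27074312 163.74617085] [177.01307507 359.81606253]
(632, 110) [412.69413659 217.14048518] [200.22879544 228.27095471]
(632, 370) [490.3724109  199.46616937] [114.34593754 306.36418084]
```

Clip upright and centred in the fingers. The pan rim is the light line at u≈321 (v=10), and the pan's yaw is about 1.2°. The middle of the near rim is about (435.6, 235.4), and the mouth about (533, 237.5).

play_rows(
  deltas=[
    [[0.03, 0.003, 0, 0, 0, -0.5, 0], [0.03, 0.003, 0, 0, 0, -0.5, 0], [0.028, 0.003, 0.02, 0, 0, -0.4, 0], [0, 0, 0.02, 0, 0, 0, 0], [0, 0, 0, 0, 0, 0, 0]],
  ],
)

```text
time: 4.9
tcp_pos: [434.3, 236.1, 251.3]
tool_rot: [-3.138, 0.002, 1.594]
wrist_force: [-0.7, -0.2, -1.4]
grip_width: 24.8
grasp_force: 40.0
```

play_rows(
  deltas=[
    [[0, 0, 0, 0, 0, 0, 0], [0, 0, 0, 0, 0, 0, 0]],
  ],
)

```text
time: 5.1
tcp_pos: [435.3, 235.9, 254.1]
tool_rot: [3.14, -0.0, 1.593]
wrist_force: [-0.2, 0.9, 0.5]
grip_width: 24.7
grasp_force: 40.0
```

```bash
python3 - <<'E'
from h import *
C=cal("wrist"); im=viewer.capture("wrist"); cv2.imwrite("pics/w4.png",im[...,::-1])
S,D=cal("scene"),cal("side");s=viewer.capture("scene");d=viewer.capture("side")
st=robot.state();p=st["tcp_pos"];print(p,st["tool_rot"],st["grip_width"])
g=cv2.cvtColor(im,cv2.COLOR_RGB2GRAY)
for v in (10,40,80): print(v,g[v,295:340].tolist())
q=p-[0,0,80];a=proj(S,q).astype(int);b=proj(D,q).astype(int);print(a,b)
def cr(i,c): return cv2.resize(i[max(c[1]-25,0):c[1]+50,max(c[0]-40,0):c[0]+40],(400,375),interpolation=cv2.INTER_CUBIC)
o=np.zeros((600,800,3),np.uint8);o[:375,:400]=cr(s,a);o[:375,400:]=cr(d,b);o[375:,:400]=cv2.resize(im[:360],(400,225))
cv2.imwrite("pics/c4.png",o[...,::-1])
plan((435.5,235.5,207),91.2,3)
E
```

```text
[435.11821008 236.16315439 254.02594324] [ 3.14025693e+00 -4.00360214e-04  1.59311875e+00] 24.71192746527858
10 [209, 208, 208, 208, 208, 206, 204, 203, 202, 203, 204, 213, 225, 226, 226, 226, 225, 226, 225, 226, 228, 230, 229, 229, 229, 229, 229, 229, 229, 229, 229, 229, 229, 229, 229, 229, 229, 229, 229, 229, 229, 229, 229, 229, 229]
40 [109, 110, 110, 110, 111, 109, 108, 108, 109, 110, 103, 146, 209, 232, 229, 228, 228, 229, 231, 212, 159, 147, 148, 150, 151, 150, 145, 144, 147, 150, 150, 148, 145, 141, 195, 229, 226, 227, 227, 228, 228, 226, 226, 228, 228]
80 [95, 52, 55, 55, 56, 58, 59, 60, 61, 59, 56, 83, 132, 151, 148, 149, 148, 148, 149, 147, 147, 148, 149, 151, 151, 147, 144, 146, 149, 150, 150, 149, 148, 147, 147, 148, 149, 149, 150, 150, 149, 148, 151, 152, 152]
[420 154] [216 295]
from [435.1 236.2 254. ] yaw 91.28 tilt 0.08 turn/row 0.03
[-0.2  0.1 15.7]
[-0.2  0.1 15.7]
[-0.2  0.1 15.7]
```

View pics/c4.png

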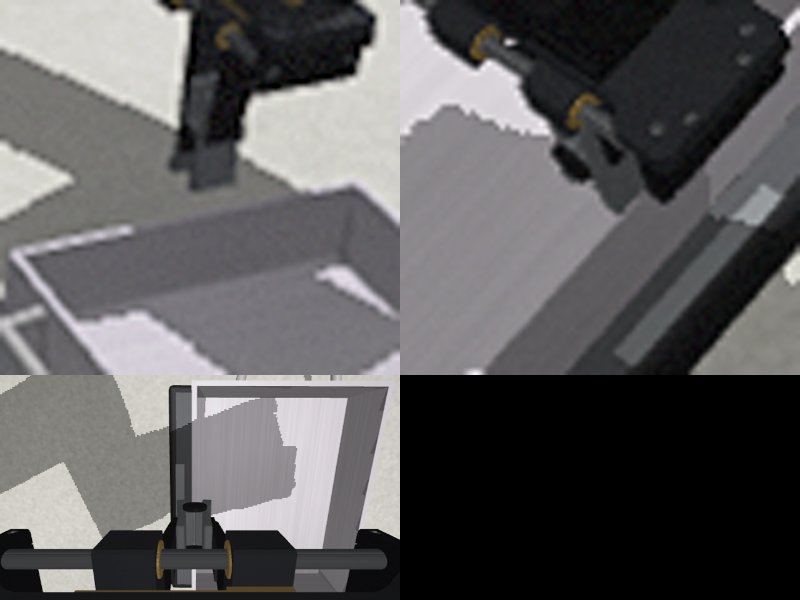

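play_rows(
  deltas=[
    [[0, 0, 0.015, 0, 0, 0, 0], [0, 0, 0.015, 0, 0, 0, 0], [0, 0, 0.01, 0, 0, 0, 0], [0, 0, 0.007, 0, 0, 0, 0], [0, 0, 0, 0, 0, 0, 0]],
  ],
)

```text
time: 5.75
tcp_pos: [434.8, 236.4, 205.7]
tool_rot: [-3.141, 0.0, 1.594]
wrist_force: [-0.3, -0.0, 0.1]
grip_width: 24.5
grasp_force: 40.0
```

play_rows(
  deltas=[
    [[0, 0, 0, 0, 0, 0, 0], [0, 0, 0, 0, 0, 0, 0]],
  ],
)

```text
time: 5.95
tcp_pos: [435.0, 236.6, 206.7]
tool_rot: [3.141, -0.0, 1.594]
wrist_force: [0.0, -0.1, -0.4]
grip_width: 24.4
grasp_force: 40.0
```

```bash
python3 - <<'E'
from h import *
S,D=cal("scene"),cal("side");s=viewer.capture("scene");d=viewer.capture("side");im=viewer.capture("wrist")
st=robot.state();p=st["tcp_pos"];print(p,st["tool_rot"],st["grip_width"],st["wrist_force"])
q=np.array([435,235.5,127]);a=proj(S,q).astype(int);b=proj(D,q).astype(int);print(a,b)
def cr(i,c): return cv2.resize(i[max(c[1]-40,0):c[1]+35,max(c[0]-40,0):c[0]+40],(400,375),interpolation=cv2.INTER_CUBIC)
o=np.zeros((600,800,3),np.uint8);o[:375,:400]=cr(s,a);o[:375,400:]=cr(d,b);o[375:,:400]=cv2.resize(im[:360],(400,225))
o[375:,400:]=cv2.resize(im[200:320,210:423],(400,225))
cv2.imwrite("pics/c5.png",o[...,::-1])
E
```

```text
[434.92330811 236.55424928 206.55817837] [ 3.14095525e+00 -1.34932523e-04  1.59397259e+00] 24.42969395088456 [-0.34112609 -0.49237685 -0.30121793]
[418 167] [221 306]
```

View pics/c5.png

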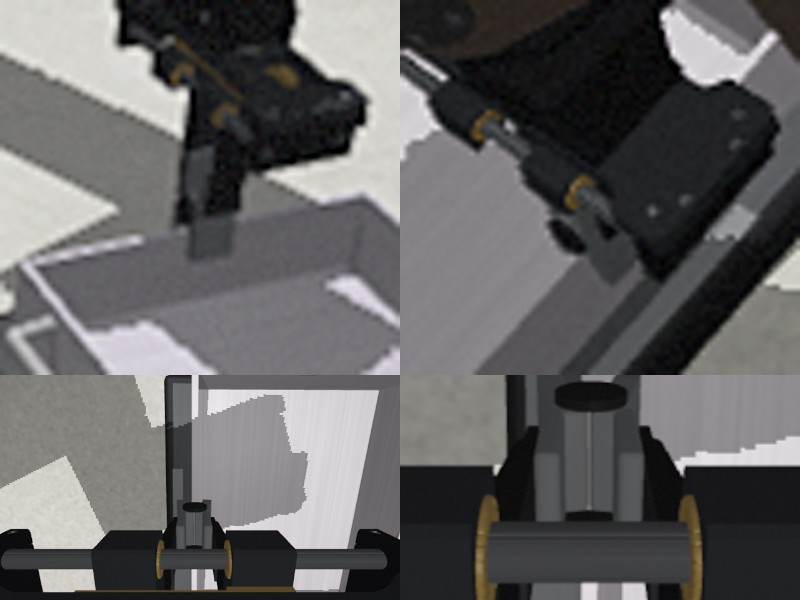

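The jaws straddle the wall with the inner leg below the rim and no contact forces. Releasing.

play_rows(
  deltas=[
    [[0, 0, 0, 0, 0, 0, 0.095], [0, 0, 0, 0, 0, 0, 0.095], [0, 0, 0, 0, 0, 0, 0.095], [0, 0, 0, 0, 0, 0, 0.095], [0, 0, 0, 0, 0, 0, 0.095]],
  ],
  squeeze=40,
)

```text
time: 6.6
tcp_pos: [434.8, 236.5, 206.2]
tool_rot: [-3.142, 0.0, 1.594]
wrist_force: [-0.2, 0.4, 0.6]
grip_width: 59.2
grasp_force: 0.0
```

play_rows(
  deltas=[
    [[0, 0, -0.02, 0, 0, 0, 0.095], [0, 0, -0.04, 0, 0, 0, 0.095], [0, 0, -0.04, 0, 0, 0, 0.095], [-0.03, 0, -0.03, 0, 0, 0, 0.095], [-0.03, 0, 0, 0, 0, 0, 0.095]],
  ],
)

```text
time: 7.1
tcp_pos: [436.8, 176.4, 339.8]
tool_rot: [3.135, -0.001, 1.596]
wrist_force: [1.1, 0.3, 0.2]
grip_width: 93.9
grasp_force: 0.0
```

play_rows(
  deltas=[
    [[0, 0, 0, 0, 0, 0, 0.095], [0, 0, 0, 0, 0, 0, 0.095]],
  ],
)

```text
time: 7.3
tcp_pos: [436.2, 176.2, 336.3]
tool_rot: [3.141, -0.0, 1.593]
wrist_force: [-0.0, 0.9, 0.4]
grip_width: 94.7
grasp_force: 0.0
```

```bash
python3 - <<'E'
from h import *
S,D=cal("scene"),cal("side");s=viewer.capture("scene");d=viewer.capture("side");C=cal("wrist");im=viewer.capture("wrist");cv2.imwrite("pics/w6.png",im[...,::-1])
cv2.imwrite("pics/s6.png",s[...,::-1]);cv2.imwrite("pics/d6.png",d[...,::-1])
st=robot.state();p=st["tcp_pos"];print(p,st["tool_rot"],st["grip_width"])
q=np.array([435,235.5,127]);a=proj(S,q).astype(int);b=proj(D,q).astype(int);print(a,b)
def cr(i,c): return cv2.resize(i[max(c[1]-40,0):c[1]+35,max(c[0]-40,0):c[0]+40],(400,375),interpolation=cv2.INTER_CUBIC)
o=np.zeros((600,800,3),np.uint8);o[:375,:400]=cr(s,a);o[:375,400:]=cr(d,b);o[375:,:400]=cv2.resize(im[:360],(400,225))
o[375:,400:]=cv2.resize(s[170:290,200:413],(400,225))
cv2.imwrite("pics/c6.png",o[...,::-1])
print(proj(C,(435,253,127)))
E
```

```text
[436.19183013 177.1068317  335.81715806] [-3.14082216e+00  1.34128139e-04  1.59451292e+00] 95.18124026497041
[418 167] [221 306]
[311.08540297 100.23041517]
```

View pics/c6.png

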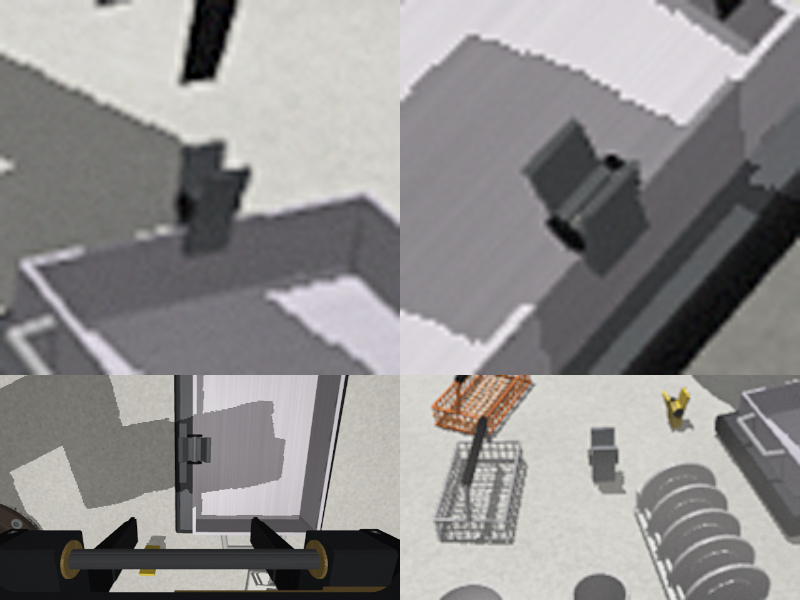

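```bash
python3 - <<'E'
from h import *
S=cal("scene")
print(onz(S,244.5,194,103),onz(S,235.5,227,103))
plan((445,-345,310),158,12)
E
```

```text
[ 373.20792628 -322.3542057   103.        ] [ 511.89788335 -370.88752529  103.        ]
from [436.2 177.1 335.8] yaw 91.36 tilt 0.04 turn/row -5.55
[-43.5  -0.3   2.2]
[-43.3  -4.5   2.2]
[-42.6  -8.7   2.2]
[-41.6 -12.8   2.2]
[-40.2 -16.7   2.2]
[-38.4 -20.5   2.2]
[-36.2 -24.2   2.2]
[-33.7 -27.5   2.2]
[-30.9 -30.7   2.2]
[-27.8 -33.5   2.2]
[-24.4 -36.    2.2]
[-20.8 -38.2   2.2]
```

play_rows(
  deltas=[
    [[-0.043, 0, 0, 0, 0, -5.7, 0.095], [-0.043, -0.005, 0, 0, 0, -5.7, 0.095], [-0.043, -0.009, 0, 0, 0, -5.7, 0.095], [-0.042, -0.013, 0, 0, 0, -5.7, 0.095], [-0.04, -0.017, 0, 0, 0, -5.7, 0.095]],
  ],
)

```text
time: 7.95
tcp_pos: [440.0, -42.2, 336.0]
tool_rot: [-3.141, -0.0, 2.097]
wrist_force: [0.0, 0.4, 0.5]
grip_width: 95.1
grasp_force: 0.0
```

play_rows(
  deltas=[
    [[-0.038, -0.021, 0, 0, 0, -5.7, 0.095], [-0.036, -0.024, 0.005, 0, 0, -5.7, 0.095], [-0.034, -0.028, 0.005, 0, 0, -5.7, 0.095], [-0.031, -0.031, 0.005, 0, 0, -5.7, 0.095], [-0.028, -0.034, 0.005, 0, 0, -5.7, 0.095]],
  ],
)

```text
time: 8.45
tcp_pos: [446.8, -261.0, 315.6]
tool_rot: [3.141, -0.001, 2.594]
wrist_force: [2.1, 0.0, 0.5]
grip_width: 95.1
grasp_force: 0.0
```

play_rows(
  deltas=[
    [[-0.024, -0.036, 0.005, 0, 0, -5.7, 0.095], [-0.02, -0.038, 0, 0, 0, -5.7, 0.095], [0, 0, 0, 0, 0, 0, 0.095], [0, 0, 0, 0, 0, 0, 0.095]],
  ],
)

```text
time: 8.85
tcp_pos: [449.6, -345.8, 310.2]
tool_rot: [3.141, -0.002, 2.786]
wrist_force: [0.0, -0.2, -0.5]
grip_width: 94.9
grasp_force: 0.0
```

```bash
python3 - <<'E'
from h import *
C=cal("wrist");im=viewer.capture("wrist");cv2.imwrite("pics/w7.png",im[...,::-1])
st=robot.state();print(st["tcp_pos"],st["tool_rot"],st["joint_positions"])
print(proj(C,(373,-322,110)),proj(C,(512,-371,110)))
E
```

```text
[ 449.61773133 -345.02671173  310.57882982] [ 3.14089695e+00 -1.27150505e-03  2.78715003e+00] [-7.71114213e-01  3.89813469e-01  1.68029457e+00  1.38372480e-04
  1.07292890e+00 -1.98753364e+00]
[305.11468325  95.80412402] [308.18075473 263.88748944]
```

View pics/w7.png

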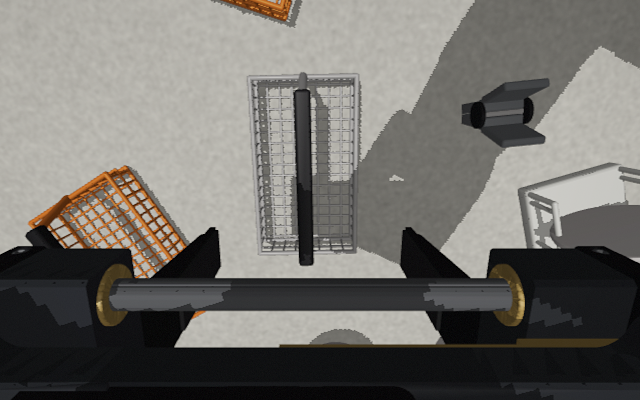

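```bash
python3 - <<'E'
from h import *
C=cal("wrist")
a,b=onz(C,302.5,90,110),onz(C,306,264.5,110);m=(a+b)/2
y=np.degrees(np.arctan2(*(a-b)[1::-1]));print(a,b,m,np.linalg.norm(a-b),y)
q=[onz(C,u,v,45) for u,v in((248,77),(358,74),(260,253),(357,250))];print(*q,np.mean(q,0))
print(onz(C,150,170,45))
plan((m[0],m[1],162),y,5)
E
```

```text
[ 368.13678421 -321.7111973   110.        ] [ 512.14859077 -372.33581603  110.        ] [ 440.14268749 -347.02350666  110.        ] 152.6507531850013 160.63184272458267
[ 335.45753591 -367.38491581   45.        ] [ 369.85228078 -266.16350476   45.        ] [ 510.39822533 -426.72919487   45.        ] [ 544.2709266  -324.79883819   45.        ] [ 439.99474216 -346.26911341   45.        ]
[ 384.65102439 -498.47375067   45.        ]
from [ 449.6 -345.   310.6] yaw 159.69 tilt 0.08 turn/row -0.19
[ 1.6 -1.  29.7]
[ 1.6 -1.  29.7]
[ 1.6 -1.  29.7]
[ 1.6 -1.  29.7]
[ 1.7 -1.  29.7]
```

play_rows(
  deltas=[
    [[0.004, -0.003, 0.02, 0, 0, -0.5, 0.06], [0.004, -0.002, 0.03, 0, 0, -0.5, 0.06], [0, 0, 0.04, 0, 0, 0, 0.06], [0, 0, 0.039, 0, 0, 0, 0.06], [0, 0, 0.02, 0, 0, 0, 0.06]],
  ],
)

```text
time: 9.4
tcp_pos: [440.0, -345.5, 159.8]
tool_rot: [3.14, -0.003, 2.806]
wrist_force: [0.8, -1.1, 0.8]
grip_width: 62.0
grasp_force: 0.0
```

play_rows(
  deltas=[
    [[0, 0, 0, 0, 0, 0, 0.06], [0, 0, 0, 0, 0, 0, 0.03], [0, 0, 0, 0, 0, 0, 0], [0, 0, 0, 0, 0, 0, 0], [0, 0, 0, 0, 0, 0, 0]],
  ],
  squeeze=50,
)

```text
time: 9.9
tcp_pos: [440.3, -347.8, 163.2]
tool_rot: [-3.141, 0.001, 2.805]
wrist_force: [0.8, -0.0, -0.7]
grip_width: 33.4
grasp_force: 0.0
```

play_rows(
  deltas=[
    [[0, 0, 0, 0, 0, 0, 0], [0, 0, 0, 0, 0, 0, 0], [0, 0, 0, 0, 0, 0, 0], [0, 0, 0, 0, 0, 0, 0], [0, 0, 0, 0, 0, 0, 0]],
  ],
)

```text
time: 10.4
tcp_pos: [440.1, -347.8, 162.4]
tool_rot: [-3.141, 0.0, 2.805]
wrist_force: [-0.8, 0.1, 3.8]
grip_width: 13.6
grasp_force: 50.0
```

```bash
python3 - <<'E'
from h import *
print({k:robot.state()[k] for k in("tcp_pos","tool_rot","grip_width","grasp_force","wrist_force")})
# rack from first views
S,D=cal("scene"),cal("side")
print([onz(D,u,v,70).round() for u,v in((193,176),(258,226),(285,208))])
# plate tops
print(two(S,(350,220),D,(265,180)),two(S,(377,270),D,(212,147)))
E
```

```text
{'tcp_pos': array([ 440.14560843, -347.80926145,  162.41249375]), 'tool_rot': array([-3.14134378e+00,  2.08677971e-04,  2.80527436e+00]), 'grip_width': 13.615700523385433, 'grasp_force': 50.00066041946411, 'wrist_force': array([-0.81973728,  0.12935382,  3.75664197])}
[array([809., -23.,  70.]), array([545.,   1.,  70.]), array([526., -86.,  70.])]
(array([599.51722461, -81.37672138, 129.83998772]), np.float64(25.671036884994017)) (array([792.75459236, -87.49609759, 138.35647582]), np.float64(17.874782400169767))
```

play_rows(
  deltas=[
    [[0, 0, -0.02, 0, 0, 0, 0], [0, 0, -0.04, 0, 0, 0, 0], [0, 0, -0.045, 0, 0, 0, 0], [0, 0, -0.045, 0, 0, 0, 0], [0, 0, -0.04, 0, 0, 0, 0]],
  ],
)

```text
time: 10.9
tcp_pos: [439.9, -347.4, 353.7]
tool_rot: [3.141, -0.001, 2.805]
wrist_force: [0.9, -0.7, -5.2]
grip_width: 13.5
grasp_force: 50.0
```

play_rows(
  deltas=[
    [[0, 0, 0, 0, 0, 0, 0], [0, 0, 0, 0, 0, 0, 0]],
  ],
)

```text
time: 11.1
tcp_pos: [439.9, -347.4, 351.5]
tool_rot: [3.141, -0.001, 2.805]
wrist_force: [-0.6, -0.2, -5.6]
grip_width: 13.5
grasp_force: 50.0
```

```bash
python3 - <<'E'
from h import *
S,D=cal("scene"),cal("side");s=viewer.capture("scene");d=viewer.capture("side");im=viewer.capture("wrist")
cv2.imwrite("pics/s8.png",s[...,::-1]);cv2.imwrite("pics/d8.png",d[...,::-1]);cv2.imwrite("pics/w8.png",im[...,::-1])
st=robot.state();print(st["tcp_pos"],st["grip_width"],st["grasp_force"],st["wrist_force"],st["ft_torque"])
p=st["tcp_pos"];pts=[p,np.array([600,-130,352.]),np.array([600,80,352.]),np.array([533,237.5,352.])]
y=160.7
for (a,b,n,dy) in((pts[0],pts[1],8,-5),(pts[1],pts[2],6,-4.92),(pts[2],pts[3],5,0)):
    e=(b-a)/n
    for i in range(n):
        c,q=np.cos(np.radians(y)),np.sin(np.radians(y));print(np.round([c*e[0]+q*e[1],q*e[0]-c*e[1],-e[2],-dy],1).tolist());y+=dy
    print("--",y)
E
```

```text
[ 439.80509865 -347.37702671  349.99339512] 13.60094924270904 49.99817132949829 [ 0.15372736  0.14926854 -5.36262053] [ 0.08803477 -0.13223999 -0.00723205]
[-9.9, 32.3, -0.3, 5.0]
[-7.1, 33.0, -0.3, 5.0]
[-4.2, 33.5, -0.3, 5.0]
[-1.2, 33.7, -0.3, 5.0]
[1.7, 33.7, -0.3, 5.0]
[4.6, 33.4, -0.3, 5.0]
[7.5, 32.9, -0.3, 5.0]
[10.4, 32.1, -0.3, 5.0]
-- 120.69999999999999
[30.1, 17.9, -0.0, 4.9]
[31.5, 15.2, -0.0, 4.9]
[32.7, 12.5, -0.0, 4.9]
[33.7, 9.6, -0.0, 4.9]
[34.4, 6.7, -0.0, 4.9]
[34.8, 3.7, -0.0, 4.9]
-- 91.17999999999998
[31.8, -12.7, -0.0, 0.0]
[31.8, -12.7, -0.0, 0.0]
[31.8, -12.7, -0.0, 0.0]
[31.8, -12.7, -0.0, 0.0]
[31.8, -12.7, -0.0, 0.0]
-- 91.17999999999998
```

play_rows(
  deltas=[
    [[-0.01, 0.032, 0, 0, 0, 5, 0], [-0.007, 0.033, 0, 0, 0, 5, 0], [-0.004, 0.034, 0, 0, 0, 5, 0], [-0.001, 0.034, 0, 0, 0, 5, 0], [0.002, 0.034, 0, 0, 0, 5, 0]],
  ],
)

```text
time: 11.75
tcp_pos: [540.7, -209.5, 350.4]
tool_rot: [-3.141, -0.003, 2.365]
wrist_force: [-0.3, -0.2, -5.5]
grip_width: 13.8
grasp_force: 50.0
```

play_rows(
  deltas=[
    [[0.005, 0.033, 0, 0, 0, 5, 0], [0.008, 0.033, 0, 0, 0, 5, 0], [0.01, 0.032, 0, 0, 0, 5, 0], [0, 0, 0, 0, 0, 0, 0]],
  ],
)

```text
time: 12.15
tcp_pos: [601.1, -126.2, 350.0]
tool_rot: [-3.14, -0.003, 2.107]
wrist_force: [-0.3, -1.0, -5.8]
grip_width: 13.6
grasp_force: 50.0
```

```bash
python3 - <<'E'
from h import *
st=robot.state();print(st["time"],st["tcp_pos"],np.degrees(st["tool_rot"]),st["grip_width"],st["grasp_force"],st["wrist_force"])
plan((600,80,352),91.2,6)
E
```

```text
12.15 [ 601.10268086 -126.21728184  349.95388015] [-1.79933580e+02 -1.59036651e-01  1.20730263e+02] 13.61081363468009 49.99870777130127 [-0.2697751  -1.01216073 -5.78677682]
from [ 601.1 -126.2  350. ] yaw 120.73 tilt 0.17 turn/row 4.92
[29.6 17.4 -0.3]
[31.  14.8 -0.3]
[32.2 12.1 -0.3]
[33.1  9.3 -0.3]
[33.8  6.4 -0.3]
[34.2  3.5 -0.3]
```

play_rows(
  deltas=[
    [[0.03, 0.017, 0, 0, 0, 5, 0], [0.031, 0.015, 0, 0, 0, 5, 0], [0.032, 0.012, 0, 0, 0, 5, 0], [0.033, 0.009, 0, 0, 0, 5, 0], [0.034, 0.006, 0, 0, 0, 5, 0]],
  ],
)

```text
time: 12.65
tcp_pos: [597.7, 43.5, 350.5]
tool_rot: [-3.139, -0.0, 1.667]
wrist_force: [-0.3, -0.4, -5.9]
grip_width: 13.3
grasp_force: 50.0
```

play_rows(
  deltas=[
    [[0.034, 0.003, 0, 0, 0, 4.5, 0], [0.032, -0.013, 0, 0, 0, 0, 0], [0.032, -0.013, 0, 0, 0, 0, 0], [0.032, -0.013, 0, 0, 0, 0, 0], [0.03, -0.013, 0, 0, 0, 0, 0]],
  ],
)

```text
time: 13.15
tcp_pos: [542.1, 202.4, 350.5]
tool_rot: [-3.139, 0.001, 1.593]
wrist_force: [0.4, 0.9, -5.3]
grip_width: 13.7
grasp_force: 50.0
```

play_rows(
  deltas=[
    [[0.02, -0.009, 0, 0, 0, 0, 0], [0.01, -0.004, 0, 0, 0, 0, 0], [0, 0, 0, 0, 0, 0, 0], [0, 0, 0, 0, 0, 0, 0]],
  ],
)

```text
time: 13.55
tcp_pos: [529.7, 230.5, 351.6]
tool_rot: [-3.141, 0.001, 1.592]
wrist_force: [0.2, -0.4, -5.1]
grip_width: 13.6
grasp_force: 50.0
```

```bash
python3 - <<'E'
from h import *
S,D=cal("scene"),cal("side");s=viewer.capture("scene");d=viewer.capture("side");C=cal("wrist");im=viewer.capture("wrist")
cv2.imwrite("pics/s9.png",s[...,::-1]);cv2.imwrite("pics/d9.png",d[...,::-1]);cv2.imwrite("pics/w9.png",im[...,::-1])
plan((533,237.5,300),91.2,3)
# independent check of pan rim in wrist picture, rows/cols of interest
g=cv2.cvtColor(im,cv2.COLOR_RGB2GRAY)
e={k:proj(C,P).round(1) for k,P in dict(near=(432,300,111),far=(632,300,111),top=(580,371,111),clip=(435,253,127)).items()};print(e)
for k in("near","far"):
    u,v=e[k].astype(int)
    if 0<=v<400: print(k,u,g[v,max(u-20,0):u+20].tolist())
u,v=e["top"].astype(int);print("top",v,g[max(v-20,0):v+20,u].tolist())
print(robot.state()["wrist_force"],robot.state()["grasp_force"])
E
```

```text
from [529.8 230.3 352. ] yaw 91.16 tilt 0.03 turn/row -0.01
[ 2.4  1.1 17.3]
[ 2.4  1.1 17.3]
[ 2.4  1.1 17.3]
{'near': array([205.8, 105.4]), 'far': array([422. , 110.2]), 'top': array([371.1,  25. ]), 'clip': array([206.9, 158.7])}
near 205 [135, 137, 137, 138, 136, 136, 134, 135, 137, 138, 140, 112, 12, 20, 25, 29, 26, 26, 42, 55, 64, 115, 144, 142, 142, 144, 127, 96, 94, 96, 95, 100, 109, 116, 123, 132, 130, 119, 112, 101]
far 422 [109, 87, 86, 87, 87, 87, 88, 88, 88, 86, 88, 87, 85, 94, 135, 158, 156, 155, 157, 137, 77, 61, 65, 67, 64, 62, 64, 64, 64, 64, 63, 63, 63, 65, 65, 65, 53, 37, 37, 40]
top 25 [129, 136, 135, 140, 145, 149, 152, 157, 158, 161, 164, 166, 168, 169, 171, 173, 175, 177, 178, 180, 181, 183, 183, 188, 214, 231, 230, 230, 232, 229, 129, 96, 100, 99, 100, 100, 100, 100, 98, 97]
[-0.21134308  0.38820873 -5.25203098] 49.99731481075287
```

play_rows(
  deltas=[
    [[0.003, 0.001, 0.01, 0, 0, 0, 0], [0.003, 0.001, 0.015, 0, 0, 0, 0], [0, 0, 0.015, 0, 0, 0, 0], [0, 0, 0.01, 0, 0, 0, 0], [0, 0, 0.004, 0, 0, 0, 0]],
  ],
)

```text
time: 14.2
tcp_pos: [531.1, 237.0, 296.8]
tool_rot: [-3.14, 0.001, 1.592]
wrist_force: [0.9, 0.1, -5.3]
grip_width: 13.6
grasp_force: 50.0
```

play_rows(
  deltas=[
    [[0, 0, 0, 0, 0, 0, 0], [0, 0, 0, 0, 0, 0, 0], [0, 0, 0, 0, 0, 0, 0]],
  ],
)

```text
time: 14.5
tcp_pos: [531.4, 237.3, 298.8]
tool_rot: [3.14, -0.0, 1.592]
wrist_force: [0.6, 0.5, -5.1]
grip_width: 14.0
grasp_force: 50.0
```

```bash
python3 - <<'E'
from h import *
C=cal("wrist");im=viewer.capture("wrist");cv2.imwrite("pics/w10.png",im[...,::-1])
g=cv2.cvtColor(im,cv2.COLOR_RGB2GRAY)
st=robot.state();p=st["tcp_pos"];print(p,np.degrees(st["tool_rot"]),st["dq"].round(4),st["grasp_force"],st["wrist_force"],st["ft_torque"])
R=rot(st["tool_rot"])
for dx,dy,dz in((78,0,52),(95,-55,117.4),(95,55,117.4),(0,-55,117.4),(0,55,117.4)): print((dx,dy),proj(C,p+R@[dx,dy,dz]).round(1))
# dark bar and its far end
m=(im.max(2)<45).astype(np.uint8);
for v in range(40,220,15):
    u=np.where(m[v,260:360])[0]+260; print(v,(u.min(),u.max(),len(u)) if len(u) else None,end="; ")
u,v=proj(C,p+R@[95,-30,117.4]).astype(int);print("\nrimrow",v,g[v-15:v+15,u].tolist())
u,v=proj(C,p+R@[40,-55,117.4]).astype(int);print("rimL",u,g[v,u-15:u+15].tolist());
u,v=proj(C,p+R@[40,55,117.4]).astype(int);print("rimR",u,g[v,u-15:u+15].tolist())
E
```

```text
[531.31498341 237.34957785 298.76934835] [ 1.79941072e+02 -1.06687477e-02  9.12341051e+01] [ 0.0003  0.0004  0.0017  0.0002 -0.001  -0.0006] 49.997411370277405 [-0.53486781  0.95988841 -4.69489393] [-0.08459308 -0.13573378 -0.038574  ]
(78, 0) [310.8  88.6]
(95, -55) [212.9  62.6]
(95, 55) [407.9  62.8]
(0, -55) [223.5 222.5]
(0, 55) [397.  222.5]
40 None; 55 None; 70 None; 85 None; 100 (np.int64(294), np.int64(326), 26); 115 (np.int64(294), np.int64(326), 29); 130 (np.int64(294), np.int64(326), 28); 145 (np.int64(294), np.int64(326), 28); 160 (np.int64(295), np.int64(325), 26); 175 (np.int64(295), np.int64(325), 29); 190 (np.int64(295), np.int64(325), 31); 205 (np.int64(295), np.int64(325), 31); 
rimrow 62 [229, 230, 230, 230, 229, 230, 230, 231, 231, 231, 231, 232, 231, 232, 232, 232, 232, 234, 230, 160, 171, 186, 198, 216, 207, 183, 171, 135, 160, 219]
rimL 219 [96, 96, 95, 96, 97, 96, 95, 95, 95, 96, 100, 125, 141, 141, 145, 135, 114, 112, 119, 127, 130, 123, 115, 104, 107, 116, 112, 99, 85, 87]
rimR 401 [76, 79, 86, 96, 104, 97, 90, 106, 114, 120, 126, 124, 118, 126, 143, 150, 148, 150, 152, 152, 149, 149, 126, 84, 87, 87, 85, 86, 86, 87]
```

```bash
python3 -c "
from rig import robot
print(robot.hand_in())"
```

```text
the job is handed in; nothing more can be done
None
```

I clipped the thermometer clip upright on the middle of the pan's near rim, let go of it, and handed in with the basket held about 25 mm above the rim. By my measurements it is within about 4 mm of centre and parallel to the pan. No verdict came back, and I checked this last pose by numbers only because my ten picture views were used up.

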